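# Seat the slide magazine against the flip stop

### The job

Fold the raised stop flag all the way down into the loading track, then slide the grey slide magazine that lies in the track along it until its end is home against the adjusting screw in the flag. Press it there gently and steadily with about 8 N for a full second (under 6 N does not count, over 12 N bends the flag), then let go and leave the magazine there. Do not disturb the other things on the counter.

Things in the scene. Friction and masses are not known exactly. Their poses are not given: they have to be found in the camera images.
- track: Fixed loading track, grey base 110 x 360 x 8 mm with two aluminium walls along its own y. Origin on the counter under the middle of the channel, z up. Channel 63 mm wide (own x -31.5 to 31.5), floor 8 mm above the counter, open at both ends. Far wall (own +x) 8 mm thick, top at z 45; near wall 8 mm thick, top at z 20. The magazine is pushed towards own +y.
- hinge_axis (a point): Middle of the flag's hinge axis, at own x 44.5, y 112, z 52 mm of the track, outside its far wall; the axis runs along the track's own y. Two dark steel ears beside it, 16 mm either way along y, 8 mm thick, reach z 60 mm.
- flag_end (a point): Middle of the free end of the steel stop flag: a flat arm 20 mm wide, 6 mm thick, its end 75 mm from the hinge axis, its middle plane through the axis. Under it a block as wide reaches 34 mm below that plane, 22 to 68 mm out. Raised, its plain back faces away from the robot; it swings towards the robot and down across the channel, and gives in no other direction.
- stop_flag (a joint): Angle of the flag: 0 = fully down, lying level across the channel (hard stop), 1.57 = standing upright, 1.9 = leaning back as far as it goes. Friction (0.1 N m) holds it wherever it is left.
- stop_face (a point): Centre of the block's flat face on the side that the magazine comes from. With the flag down it lies at own x 0, y +102, z 35 mm of the track and faces own -y. Here a brass adjusting screw 11 mm thick sticks out towards the magazine by 3 to 17 mm, set anew each time and not measured, tight enough not to give when pushed: the magazine meets its tip, not the face.
- magazine: The grey plastic slide magazine to be pushed, the one lying in the track's channel: a box 58 mm wide (own x), 110 mm long (own y, along the track), 52 mm high, filled with upright paper slide mounts, about 0.2 to 0.4 kg. Origin at the centre of its underside, so its leading end is 55 mm ahead of the origin. Its start leaves 80 to 130 mm between leading end and stop face.
- magazine_b: Bystander: a second magazine of the same size on the counter, robot's side of the track. Origin at the centre of its underside.
- magazine_c: Bystander: a third magazine of the same size on the counter, left of the track. Origin at the centre of its underside.
- roller: Bystander: brass film cleaning roller, 36 mm diameter, 130 mm long, on two black feet, 40 mm high, behind the track's far wall. Origin at the centre of its underside.
- film_clip: Bystander: flat steel tweezer-shaped film clip, 120 mm long, 6 mm high. Origin at the centre of its underside.
- loupe: Bystander: black round loupe, 48 mm diameter, 48 mm high. Origin at the centre of its underside.
- film_can: Bystander: small aluminium film can, 34 mm diameter, 52 mm high. Origin at the centre of its underside.
- slide_box: Bystander: cream plastic slide box with a sliding door, 160 x 120 mm, 75 mm high. Origin at the centre of its underside.
Not all that is in view belongs to the job. What is shaped like the magazine but blue or pink is not meant.

How it is judged:
By the outcome, as a careful person would: the job done as asked, in the order asked, and still so for the second after the job is handed in, with the robot touching nothing.
It also fails if it takes over 61 s, if anything falls off the work surface, if the arm or the gripper's body presses on something with over 40 N, if the wrist force passes 120 N, or if a joint passes its speed limit or range.

### The arm

A 7-joint arm with a two-finger parallel gripper is mounted at the origin on the work surface. World frame = base frame: x ahead of the robot, y to its left, z up, the work surface at z = 0. Lengths are in m, angles in rad, forces in N, time in s.
With the tool pointing down it reaches from about 0.4 to 0.875 m from the base axis. Payload 19.3 kg.
Tool frame: the origin (TCP) lies between the finger pads; the fingertips stand ahead of it and the grasp point (between the pads) lies 8 mm behind it (bot.tip_extent is the x of the fingertips in the tool frame, in m); x points along the fingers, y is the direction in which the jaws open and shut, and the axes are right-handed (so a half turn about x gives the same grasp; the last joint's range is limited). The gripper opens to 85 mm and grips with 20 to 120 N. Pads are 22 mm wide; open, the fingers measure 114 mm over their backs; the gripper's body (76 mm by 85 mm) begins 54 mm behind the grasp point. The pads swing forward as they close: fully open they stand 13 mm farther back than shut.
Start: joints at [-1.26, 0.521, -0.036, 1.599, 0.021, 1.021, -0.113], TCP at [0.232, 0.58, 0.242] pointing down, gripper open.
Joint ranges: [-2.91, 2.91], [-0.3, 2.13], [-1.5, 1.42], [0.17, 2.43], [-1.26, 4.41], [0.16, 1.93], [-2.52, 2.52]. Speed limits (rad/s): [1.89, 1.89, 2.39, 2.39, 3.01, 3.01, 3.01].

### API

Orientations are given as [roll, pitch, yaw] about the fixed x, y, z axes, in that order (R = Rz(yaw) Ry(pitch) Rx(roll)).
In Python, from workcell import observe, grab_frame, camera_info, bot, nets gives the robot as it stands.
- The arm moves only by the tool jog_arm, never from a script. Its argument "commands" is a list of rows, each a list of 6 numbers: the shift along the tool's x, y, z in mm, then the turn, a rotation vector about the tool's x, y, z in rad. A call has 1 to 20 rows; each row shifts and turns the pose as measured when the row begins, along the tool's axes as they then stand; what a row does not reach is not made up. A row lasts 1/10 s, in which the tool goes at most 50 mm and 8.59 degrees, less where a joint would pass 70% of its speed; a pose out of reach is approached as far as the arm can. A call is refused whole if a number of a shift passes 50 or a number of a turn 0.15, either way. A call with a gripper value outside its range is refused whole. "gripper" is the closure in counts, from 0 (fully open) to 255 (shut), set as the call begins (left out, the last holds). The fingers move at their own pace and stop on an object; "newtons" is the grip in N (left out, the last holds). Time passes only in rows, so rows that do not move let the fingers close. It gives the time, the measured TCP pose, the force and the opening at its end, in the units of the state.
- observe(): the state, without advancing time (a new reading comes with each control period).
- grab_frame(name): name is "scene" or "side" or "wrist"; returns the picture (400x640x3 uint8, red, green, blue); there is no depth.
- camera_info(name): a dict with "fov_y" (degrees; the focal length in pixels is half the picture's height over the tangent of half this angle, whatever the lens; pixels are square), "cx", "cy" (the principal point, pixels), "distortion" ([k1, k2, p1, p2, k3] as OpenCV has them; the pictures are not rectified), "R" (3x3) and "t" (3): a world point X has camera coordinates R X + t; the wrist camera has in their place "tool_from_camera" (4x4, takes a point from camera to tool coordinates, whose origin is the TCP and whose axes are the tool frame's). Camera axes: x right, y down, z forward; pixel columns grow to the right and rows downward; lengths in m; the calibration is good to about 2 mm. A picture is of the moment at which its call begins: read the wrist's pose just before it. camera_info takes no time and is no camera call.
- bot.job_done(): hands the job in, once; it reports no verdict.
Trained networks look in the newest picture that a camera, given by its name, has taken for a name from the list of things; names that differ only in an ending like _2 or _b are one class to them, and where a whole thing is asked for, a point or a joint stands for the part that bears it (a point fixed in the world has none). Each returns a list of dicts, best first, with "p" (0 to 1); they miss things now and then, are a little off and sometimes report something else, mostly with a low value. They report only what shows in the picture. A call takes as long as a camera call. They do not tell look-alikes from the thing itself.
- nets.find_in(camera, name): "rect" ([left, top, right, bottom] in pixels, round what is visible of it).
- nets.silhouettes(camera, name): "mask" (400x640 bool, what is visible of it) and "rect" ([left, top, right, bottom] in pixels, round what is visible of it).
- nets.pinpoint(camera, name): "location" ([column, row] in pixels: a listed point, or the origin of a listed thing).
The state is a dict: "clock": time; "qpos": joint angles; "qd": joint speeds; "joint_efforts": joint torques, N m; "position": TCP position; "tool_rot": TCP orientation; "force": force on the tool from outside, world axes, zero at the start; "moment": the same for the moment, N m; "grip_width": finger opening in m.
Only numpy, scipy, OpenCV 4.12 (cv2) and the standard library are available. Lean on these libraries where they do the work, as an engineer would, in place of code of your own. Each camera call takes 0.05 s, during which the arm holds its last target.

## Working session

There is one attempt and no reset: what is moved stays moved. The work goes in short steps, Python scripts to look and compute and a tool call to move; the robot and the scene stay as the last step left them, time stands still between calls to the robot, and variables do not carry over. Pictures are saved under pics/ and viewed, and the job is handed in when it is done.

Besides the shell and the picture viewer there is one more tool, called after ">>>" by a JSON object that holds its "method" and its "body". jog_arm: Moves the arm, as the interface text tells. Its arguments: {"type":"object","properties":{"commands":{"type":"array","items":{"type":"array","items":{"type":"number"}}},"gripper":{"type":"number"},"newtons":{"type":"number"}},"required":["commands"]}

```bash
ls; mkdir -p pics; python3 - <<'E'
from workcell import observe, grab_frame, camera_info, bot, nets
import cv2, numpy as np
print(observe()); print(bot.tip_extent)
for c in ["scene","side","wrist"]:
    cv2.imwrite(f"pics/{c}0.png", grab_frame(c)[:,:,::-1]); print(c, camera_info(c))
E
```

```text
pics
{'clock': 0.0, 'qpos': array([-1.26020518,  0.5220489 , -0.03631792,  1.5999716 ,  0.02118163,
        1.02109972, -0.11278173]), 'qd': array([ 1.40636332e-03,  2.12832587e-04, -2.78411119e-05, -1.66101124e-03,
       -1.07092669e-03,  2.19090329e-04,  6.61373217e-04]), 'joint_efforts': array([ 3.33796470e-04, -9.27108908e+01,  1.97965264e+00, -3.69944394e+01,
        1.77357491e-02,  8.08576267e-03, -7.17046561e-06]), 'position': array([0.23220146, 0.5799292 , 0.24171712]), 'tool_rot': array([-1.50964813,  1.56965302, -1.89044946]), 'force': array([-0.58142559,  0.42573779,  0.91033476]), 'moment': array([-0.04359714,  0.00895447, -0.0894232 ]), 'grip_width': 0.0852275781539073}
0.011
scene {'fov_y': 55.514155332855665, 'cx': 320.51839570738434, 'cy': 199.87854323150304, 'distortion': array([-0.04748854,  0.        ,  0.        ,  0.        ,  0.        ]), 'R': array([[ 0.09033699,  0.9957117 , -0.0199357 ],
       [ 0.70245227, -0.07789508, -0.70745541],
       [-0.70597453,  0.04990552, -0.70647676]]), 't': array([-0.04783943, -0.25796697,  1.48019025])}
side {'fov_y': 43.21
[... 177 characters left out ...]
.15505477,  0.01464846],
       [-0.08297817, -0.60354076, -0.79300263],
       [ 0.13179978,  0.78211033, -0.60904207]]), 't': array([-0.46078609,  0.10738371,  1.43491636])}
wrist {'fov_y': 65.42922644641628, 'cx': 320.113905661211, 'cy': 197.66498919155495, 'distortion': array([0.0091466, 0.       , 0.       , 0.       , 0.       ]), 'tool_from_camera': array([[-1.02121051e-03, -2.68674311e-01,  9.63230539e-01,
        -1.30818516e-01],
       [ 9.99998630e-01,  9.80662447e-04,  1.33372839e-03,
         8.71332577e-05],
       [-1.30294257e-03,  9.63230581e-01,  2.68672941e-01,
        -6.76320881e-02],
       [ 0.00000000e+00,  0.00000000e+00,  0.00000000e+00,
         1.00000000e+00]])}
```

View pics/scene0.png

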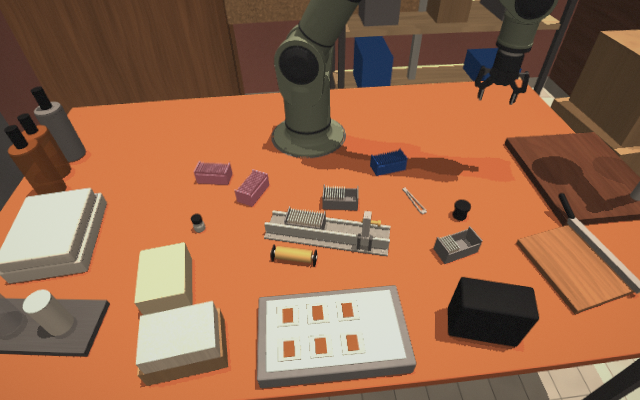

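View pics/side0.png

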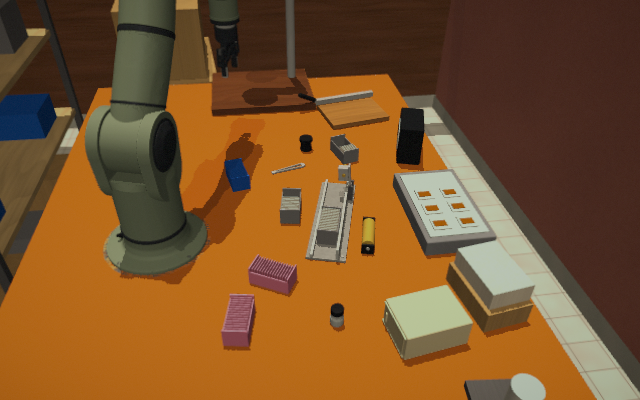

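View pics/wrist0.png

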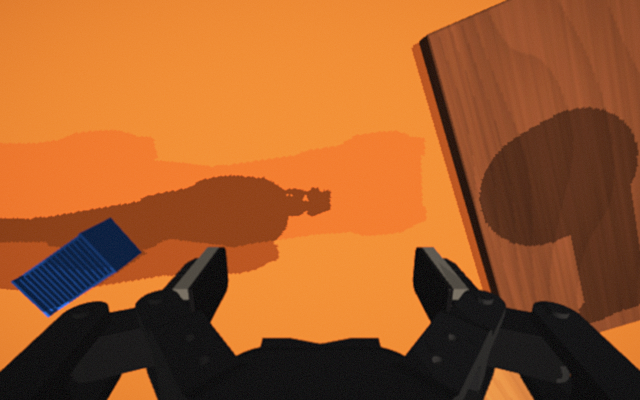

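The scene view shows the track around (328,232), with its magazine at (305,217) and the raised flag at (367,225). The side view shows the flag at (348,172). Now I'll measure them.

```bash
cat > h.py <<'E'
from workcell import observe, grab_frame, camera_info, bot, nets
import cv2, numpy as np
from scipy.spatial.transform import Rotation as Ro
from scipy.optimize import least_squares
def K(ci):
    f=200/np.tan(np.radians(ci['fov_y']/2)); return np.array([[f,0,ci['cx']],[0,f,ci['cy']],[0,0,1]])
def RT(c,st=None):
    ci=camera_info(c)
    if c!='wrist': return ci['R'],np.array(ci['t'])
    st=st or observe(); T=np.eye(4);T[:3,:3]=Ro.from_euler('xyz',st['tool_rot']).as_matrix();T[:3,3]=st['position']
    M=np.linalg.inv(T@ci['tool_from_camera']); return M[:3,:3],M[:3,3]
def proj(c,X,st=None):
    ci=camera_info(c);R,t=RT(c,st)
    return cv2.projectPoints(np.atleast_2d(X).astype(float),cv2.Rodrigues(R)[0],t,K(ci),ci['distortion'])[0][:,0]
def onplane(c,uv,z,st=None):
    ci=camera_info(c);R,t=RT(c,st)
    n=cv2.undistortPoints(np.array(uv,float).reshape(-1,1,2),K(ci),ci['distortion'])[:,0]
    o=-R.T@t; d=np.c_[n,np.ones(len(n))]@R
    return o+d*((z-o[2])/d[:,2])[:,None]
def tri(obs):  # list of (cam,uv)
    return least_squares(lambda X:np.concatenate([proj(c,X)[0]-uv for c,uv in obs]),[0.6,0,0.05])
E
python3 - <<'E'
from h import *
for c in ["scene","side"]:
    im=grab_frame(c); 
    for n in ["track","hinge_axis","flag_end","magazine","stop_face","roller"]:
        print(c,n,[(round(d['p'],2),np.round(d['location'],1).tolist()) for d in nets.pinpoint(c,n)[:5]])
    for x0,y0,x1,y1,s in ([(250,180,410,280,'a')] if c=="scene" else [(290,150,390,275,'a')]):
        cv2.imwrite(f"pics/{c}_crop.png",cv2.resize(im[y0:y1,x0:x1,::-1],None,fx=4.6,fy=4.6,interpolation=cv2.INTER_CUBIC))
E
```

```text
scene track [(0.91, [330.2, 230.5])]
scene hinge_axis [(0.63, [364.8, 235.2]), (0.51, [339.2, 203.0])]
scene flag_end [(0.56, [366.0, 218.4])]
scene magazine [(0.88, [387.9, 170.1]), (0.87, [251.3, 190.8]), (0.83, [214.6, 179.0]), (0.77, [340.4, 201.5]), (0.71, [306.1, 225.6])]
scene stop_face [(0.78, [363.1, 217.0])]
scene roller [(0.67, [294.1, 257.0])]
side track [(0.61, [330.6, 220.5])]
side hinge_axis [(0.87, [350.1, 186.0])]
side flag_end [(0.55, [349.4, 165.4])]
side magazine [(0.87, [342.8, 159.7]), (0.86, [268.6, 278.4]), (0.82, [329.3, 233.5]), (0.78, [291.2, 210.8]), (0.63, [237.7, 325.7])]
side stop_face [(0.57, [345.2, 174.5]), (0.51, [305.5, 151.6])]
side roller [(0.93, [364.8, 242.8])]
```

View pics/scene_crop.png

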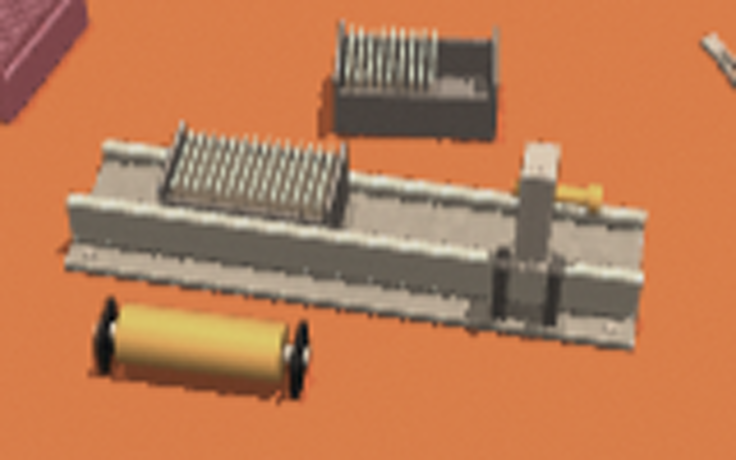

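View pics/side_crop.png

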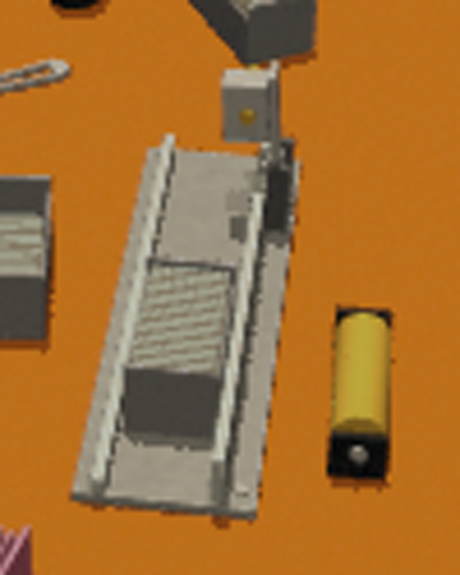

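```bash
python3 - <<'E'
from h import *
for n,a,b in [("track",(330.2,230.5),(330.6,220.5)),("hinge",(364.8,235.2),(350.1,186)),("flag_end",(366,218.4),(349.4,165.4)),("mag",(306.1,225.6),(329.3,233.5)),("magb",(340.4,201.5),(291.2,210.8)),("roller",(294.1,257),(364.8,242.8))]:
    r=tri([("scene",a),("side",b)]); print(n,r.x.round(4),r.fun.round(1))
E
```

```text
track [ 0.4992  0.0293 -0.0069] [-0.8  1.3 -1.  -1.1]
hinge [0.5747 0.1174 0.0514] [-0.7  1.1 -1.  -1.1]
flag_end [0.5725 0.1185 0.1227] [ 0.1 -0.2  0.1  0.2]
mag [ 0.4826 -0.0416  0.0044] [-0.9  1.5 -1.1 -1.2]
magb [0.3873 0.0759 0.0027] [-0.2  0.3 -0.2 -0.3]
roller [ 0.581  -0.0815 -0.0105] [-0.6  0.8 -0.8 -0.7]
```

```bash
cat >> h.py <<'E'
def tw(p,P):
    c,s=np.cos(p[2]),np.sin(p[2]); P=np.atleast_2d(P)
    return np.c_[p[0]+c*P[:,0]-s*P[:,1], p[1]+s*P[:,0]+c*P[:,1], P[:,2]]
E
python3 - <<'E'
from h import *
sc=[((66,269),(55,-180,4)),((633,345),(55,180,4)),((68,203),(39.5,-180,45)),((640,283),(39.5,180,45)),((103,146),(-35.5,-180,20)),((647,213),(-35.5,180,20))]
si=[((73,499),(-55,-180,4)),((255,517),(55,-180,4)),((152,150),(-55,180,8)),((165,140),(-35.5,180,20)),((299,150),(55,180,8))]
P=[("scene",(250+u/4.6,180+v/4.6),X) for (u,v),X in sc]+[("side",(290+u/4.6,150+v/4.6),X) for (u,v),X in si]
P+=[("scene",(364.8,235.2),(44.5,112,52)),("side",(350.1,186),(44.5,112,52))]
f=lambda p:np.concatenate([proj(c,tw(p,np.array(X)/1000))[0]-uv for c,uv,X in P])
r=least_squares(f,[.5,.03,-.2],loss='soft_l1');print(r.x);print(f(r.x).reshape(-1,2).round(1))
np.save("track.npy",r.x)
p=r.x
# magazine top leading edge etc
for c,uv in [("scene",(250+347/4.6,180+150/4.6)),("scene",(250+340/4.6,180+195/4.6)),("scene",(250+182/4.6,180+125/4.6)),("side",(290+150/4.6,150+262/4.6)),("side",(290+232/4.6,150+268/4.6)),("side",(290+125/4.6,150+368/4.6)),("side",(290+218/4.6,150+375/4.6))]:
    w=onplane(c,uv,.060)[0]; d=w[:2]-p[:2]; c_,s_=np.cos(p[2]),np.sin(p[2]); print(c,w.round(4),'own',(1000*np.array([c_*d[0]+s_*d[1],-s_*d[0]+c_*d[1]])).round(1))
E
```

```text
[ 0.5060928   0.0227742  -0.27667377]
[[-0.8 -0.9]
 [ 0.  -0.5]
 [-1.5  0.2]
 [ 0.5 -0.6]
 [-1.  -0.1]
 [-0.5  0.2]
 [-0.4 -1.1]
 [ 0.2 -1.2]
 [-1.8 -1.7]
 [ 1.4 -2. ]
 [-0.3  1. ]
 [-0.   2.3]
 [ 0.5 -1.6]]
scene [0.4822 0.0198 0.06  ] own [-22.1  -9.4]
scene [0.5194 0.0117 0.06  ] own [15.8 -7. ]
scene [ 0.449  -0.0829  0.06  ] own [ -26.1 -117.2]
side [0.4734 0.0081 0.06  ] own [-27.5 -23.1]
side [ 0.5236 -0.005   0.06  ] own [ 24.4 -21.9]
side [ 0.4423 -0.091   0.06  ] own [ -30.3 -126.8]
side [ 0.4962 -0.1049  0.06  ] own [  25.3 -125.5]
```

```bash
cat >> h.py <<'E'
p=np.load("track.npy")
def Rtar(): # tool x down, z along own y
    c,s=np.cos(p[2]),np.sin(p[2]); x=np.array([0,0,-1.]); z=np.array([-s,c,0]); return np.c_[x,np.cross(z,x),z]
def go(own_mm, st=None, tip=False):
    st=st or observe(); R=Ro.from_euler('xyz',st['tool_rot']).as_matrix()
    w=tw(p,np.array(own_mm)/1000.)[0]; d=w-st['position']
    rv=Ro.from_matrix(R.T@Rtar()).as_rotvec()
    print('clock',round(st['clock'],2),'world target',w.round(4),'d world mm',(d*1000).round(1),'d tool mm',(R.T@d*1000).round(1),'rv',rv.round(3))
def where():
    st=observe(); d=st['position']-np.r_[p[:2],0]; c,s=np.cos(p[2]),np.sin(p[2])
    F=st['force']
    print('t',round(st['clock'],2),'own mm',(1000*np.array([c*d[0]+s*d[1],-s*d[0]+c*d[1],d[2]])).round(1),'F own',np.round([c*F[0]+s*F[1],-s*F[0]+c*F[1],F[2]],2),'grip',round(st['grip_width'],4),'q',st['qpos'].round(2))
E
python3 - <<'E'
from h import *
go((90,112,200)); where()
R=Ro.from_euler('xyz',observe()['tool_rot']).as_matrix(); print(R.round(3)); print(R[:,1:].T@Rtar())
E
```

```text
clock 0.85 world target [0.6233 0.1059 0.2   ] d world mm [ 391.  -474.3  -42.3] d tool mm [  42.3 -295.   539.2] rv [-1.675  0.    -0.   ]
t 0.85 own mm [-415.7  461.5  242.3] F own [-0.97 -0.02 -0.47] grip 0.0854 q [-1.26  0.52 -0.04  1.6   0.02  1.02 -0.11]
[[ 0.     0.372  0.928]
 [ 0.     0.928 -0.372]
 [-1.     0.    -0.   ]]
[[-3.30099024e-05 -1.03973346e-01  9.94580083e-01]
 [ 1.07179763e-05 -9.94580084e-01 -1.03973346e-01]]
```

```bash
cat >> h.py <<'E'
def Rtar():
    c,s=np.cos(p[2]),np.sin(p[2]); x=np.array([0,0,-1.]); z=np.array([s,-c,0]); return np.c_[x,np.cross(z,x),z]
def plan(own_mm,n,turnrows):
    st=observe();R=Ro.from_euler('xyz',st['tool_rot']);w=tw(p,np.array(own_mm)/1000.)[0];d=(w-st['position'])*1000/n
    rv=Ro.from_matrix(R.as_matrix().T@Rtar()).as_rotvec(); rows=[]
    for i in range(n):
        t=rv/turnrows if i<turnrows else rv*0
        rows.append(np.r_[(R.inv().apply(d)).round(0),t.round(3)].tolist()); R=R*Ro.from_rotvec(t)
    print(rows)
E
python3 - <<'E'
from h import *
go((90,112,200)); plan((90,112,180),16,12)
E
```

```text
clock 0.85 world target [0.6233 0.1059 0.2   ] d world mm [ 391.  -474.3  -42.3] d tool mm [  42.3 -295.   539.2] rv [ 1.467 -0.    -0.   ]
[[4.0, -18.0, 34.0, 0.122, -0.0, -0.0], [4.0, -14.0, 36.0, 0.122, -0.0, -0.0], [4.0, -10.0, 37.0, 0.122, -0.0, -0.0], [4.0, -5.0, 38.0, 0.122, -0.0, -0.0], [4.0, -0.0, 38.0, 0.122, -0.0, -0.0], [4.0, 4.0, 38.0, 0.122, -0.0, -0.0], [4.0, 9.0, 37.0, 0.122, -0.0, -0.0], [4.0, 13.0, 36.0, 0.122, -0.0, -0.0], [4.0, 18.0, 34.0, 0.122, -0.0, -0.0], [4.0, 22.0, 32.0, 0.122, -0.0, -0.0], [4.0, 25.0, 29.0, 0.122, -0.0, -0.0], [4.0, 29.0, 26.0, 0.122, -0.0, -0.0], [4.0, 32.0, 22.0, 0.0, -0.0, -0.0], [4.0, 32.0, 22.0, 0.0, -0.0, -0.0], [4.0, 32.0, 22.0, 0.0, -0.0, -0.0], [4.0, 32.0, 22.0, 0.0, -0.0, -0.0]]
```

>>> {"method": "jog_arm", "body": {"commands": [[0,-18,34,0.122,0,0],[0,-14,36,0.122,0,0],[0,-10,37,0.122,0,0],[0,-5,38,0.122,0,0],[0,0,38,0.122,0,0],[0,4,38,0.122,0,0],[0,9,37,0.122,0,0],[0,13,36,0.122,0,0],[2,18,34,0.122,0,0],[2,22,32,0.122,0,0],[2,25,29,0.122,0,0],[2,29,26,0.122,0,0],[2,32,22,0,0,0],[2,32,22,0,0,0],[2,32,22,0,0,0],[2,32,22,0,0,0]], "gripper": 255, "newtons": 40}}

```text
clock: 2.45
position: [0.622, 0.0815, 0.2255]
tool_rot: [-3.019, 1.564, 1.368]
force: [-0.4, 0.1, 0.6]
grip_width: -0.0004
```

```bash
python3 - <<'E'
from h import *
where(); print(bot.tip_extent)
for c in ["scene","side","wrist"]:
    im=grab_frame(c)
    if c!="wrist":
        x0,y0,x1,y1=(270,120,450,280) if c=="scene" else (270,80,420,240)
        im=cv2.resize(im[y0:y1,x0:x1],None,fx=3.7,fy=3.7,interpolation=cv2.INTER_CUBIC)
    cv2.imwrite(f"pics/{c}1.png",im[:,:,::-1])
go((90,112,180))
E
```

```text
t 2.45 own mm [ 95.4  88.2 225.5] F own [-0.42  0.01  0.57] grip -0.0004 q [-0.49  0.57  0.4   1.63 -0.27  0.99 -0.32]
0.011
clock 2.6 world target [0.6233 0.1059 0.18  ] d world mm [  1.3  26.  -45.2] d tool mm [ 45.3  -7.2 -24.7] rv [-0.053 -0.005  0.   ]
```

View pics/scene1.png

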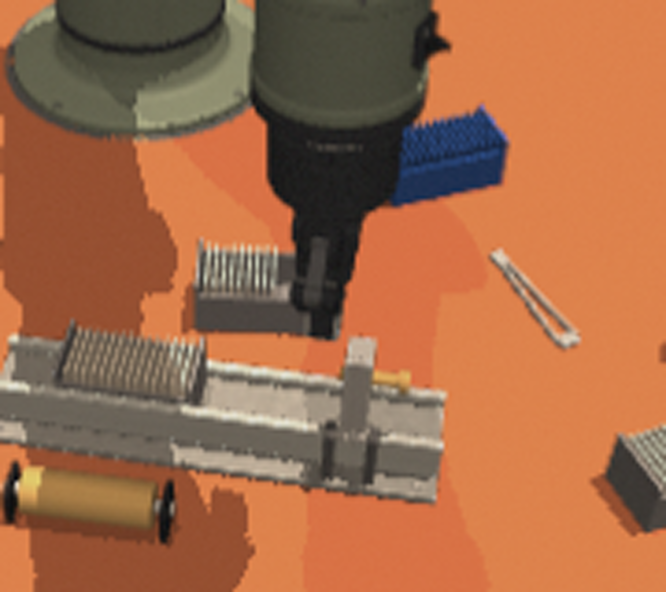

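View pics/side1.png

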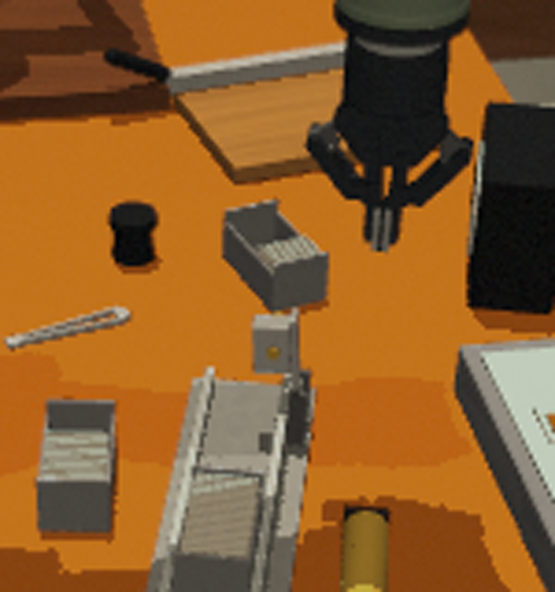

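View pics/wrist1.png

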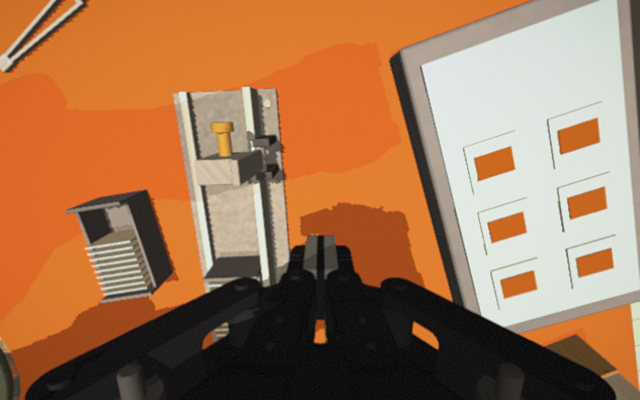

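```bash
cat > ov.py <<'E'
from h import *
import sys
def overlay(c,fn,th=1.57,st=None):
    st=st or observe(); im=grab_frame(c)[:,:,::-1].copy()
    P=[(55,-180,4),(55,180,4),(-55,180,4),(-35.5,180,20),(-35.5,-180,20),(35.5,180,45),(35.5,-180,45),(44.5,128,60),(44.5,96,60)]
    for y in (102,122):
        for r in (22,68,75): P.append((44.5-r*np.cos(th),y,52+r*np.sin(th)))
    for u,v in proj(c,tw(p,np.array(P)/1000),st):
        if 0<u<640 and 0<v<400: cv2.circle(im,(int(round(u)),int(round(v))),2,(0,255,0),1)
    cv2.imwrite(fn,im); return im
E
python3 - <<'E'
from ov import *
overlay("wrist","pics/w_ov.png")
a=overlay("scene","pics/s_ov.png"); cv2.imwrite("pics/s_ov.png",cv2.resize(a[180:280,250:410],None,fx=4.6,fy=4.6))
E
```

```text
(no output)
```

View pics/w_ov.png

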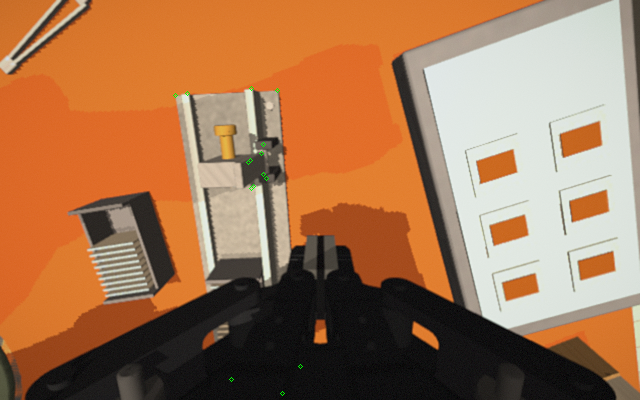

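View pics/s_ov.png

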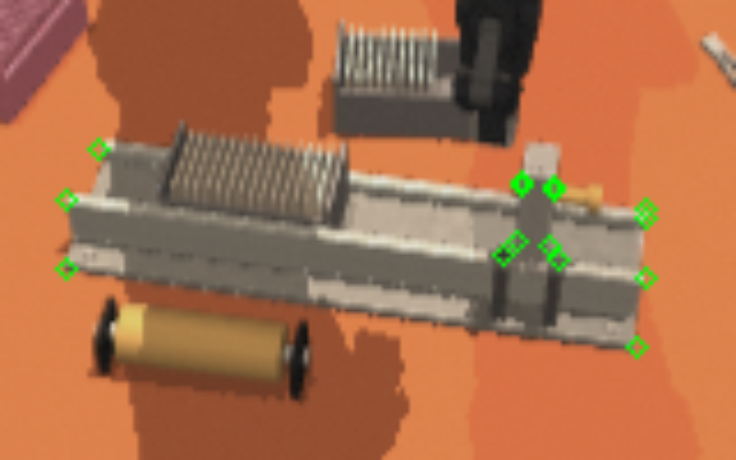

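```bash
python3 - <<'E'
from h import *
where();plan((82,112,123),4,1)
for t in np.arange(90,-1,-10):
    a=np.radians(t); print(t,np.round([44.5-60*np.cos(a)+3*np.sin(a)+14.5,52+60*np.sin(a)+3*np.cos(a)+11],1))
E
```

```text
t 2.7 own mm [ 94.   89.5 225.3] F own [-0.38 -0.49  0.45] grip -0.0002 q [-0.49  0.57  0.4   1.63 -0.27  0.99 -0.32]
[[26.0, -3.0, -5.0, -0.049, -0.006, 0.001], [26.0, -3.0, -6.0, -0.0, -0.0, 0.0], [26.0, -3.0, -6.0, -0.0, -0.0, 0.0], [26.0, -3.0, -6.0, -0.0, -0.0, 0.0]]
90 [ 62. 123.]
80 [ 51.5 122.6]
70 [ 41.3 120.4]
60 [ 31.6 116.5]
50 [ 22.7 110.9]
40 [ 15.  103.9]
30 [ 8.5 95.6]
20 [ 3.6 86.3]
10 [ 0.4 76.4]
0 [-1. 66.]
```

>>> {"method": "jog_arm", "body": {"commands": [[20,-2,-6,-0.049,-0.006,0],[25,-3,-6,0,0,0],[25,-3,-6,0,0,0],[25,-3,-6,0,0,0],[8,0,0,0,0,0],[0,0,0,0,0,0]]}}

```text
clock: 3.3
position: [0.6151, 0.1187, 0.1213]
tool_rot: [-3.137, 1.566, 1.311]
force: [-0.2, -0.7, 1.1]
grip_width: 0.0003
```

```bash
python3 - <<'E'
from h import *
where();go((82,112,123))
E
```

```text
t 3.3 own mm [ 78.6 122.  121.3] F own [ 0.02 -0.73  1.13] grip 0.0003 q [-0.5   0.7   0.33  1.71 -0.31  0.79 -0.29]
clock 3.3 world target [0.6156 0.1081 0.123 ] d world mm [  0.5 -10.5   1.7] d tool mm [-1.7  3.3 10. ] rv [ 0.012 -0.005  0.   ]
```

>>> {"method": "jog_arm", "body": {"commands": [[-2,0,9,0.01,0,0],[0,-10,0,0,0,0],[0,-11,0,0,0,0],[0,-11,0,0,0,0],[1,-11,0,0,0,0],[2,-11,0,0,0,0],[0,0,0,0,0,0]]}}

```text
clock: 4.0
position: [0.557, 0.1252, 0.1247]
tool_rot: [2.623, 1.561, 0.777]
force: [-0.7, 0.5, 0.5]
grip_width: -0.0002
```

```bash
python3 - <<'E'
from h import *
where()
im=grab_frame("side");cv2.imwrite("pics/side2.png",cv2.resize(im[120:240,270:420,::-1],None,fx=4,fy=4))
E
```

```text
t 4.0 own mm [ 21.  112.4 124.7] F own [-0.82  0.31  0.55] grip -0.0002 q [-0.56  0.62  0.34  1.86 -0.31  0.7  -0.32]
```

View pics/side2.png

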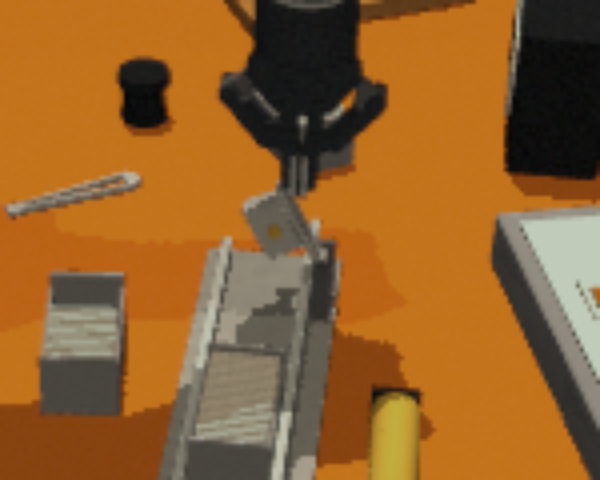

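The flag is now at about 60°, with the finger near its end. I'll follow the arc downwards.

>>> {"method": "jog_arm", "body": {"commands": [[10,2,0,0,0,0],[10,-4,0,0,0,0],[9,-6,0,0,0,0],[10,-5,0,0,0,0],[10,-3,0,0,0,0],[0,0,0,0,0,0]]}}

```text
clock: 4.65
position: [0.5416, 0.1298, 0.0705]
tool_rot: [2.601, 1.562, 0.754]
force: [-0.1, 1.2, 0.6]
grip_width: -0.0001
```

```bash
python3 - <<'E'
from h import *
where();go((-1,112,66))
E
```

```text
t 4.65 own mm [  5.  112.6  70.5] F own [-0.45  1.08  0.55] grip -0.0001 q [-0.55  0.68  0.29  1.92 -0.35  0.58 -0.3 ]
clock 4.65 world target [0.5357 0.1308 0.066 ] d world mm [-5.9  1.  -4.5] d tool mm [ 4.4 -6.   0.7] rv [ 0.001 -0.007 -0.004]
```

>>> {"method": "jog_arm", "body": {"commands": [[3,-5,0,0,0,0],[2,0,0,0,0,0],[2,0,0,0,0,0],[2,0,0,0,0,0]]}}

```text
clock: 5.05
position: [0.5364, 0.1312, 0.0652]
tool_rot: [2.764, 1.56, 0.916]
force: [-15.6, -3.9, 56.7]
grip_width: -0.0002
```

```bash
python3 - <<'E'
from h import *
where()
E
```

```text
t 5.05 own mm [ -0.4 112.6  65.2] F own [-13.98  -8.04  56.68] grip -0.0002 q [-0.55  0.69  0.29  1.94 -0.35  0.56 -0.3 ]
```

Hard stop felt at TCP z 65, which matches the level flag's top at 55 mm, though the force came on stiffly. Lifting off.

>>> {"method": "jog_arm", "body": {"commands": [[-3,0,0,0,0,0],[-20,0,0,0,0,0],[-40,0,0,0,0,0],[-20,0,20,0,0,0],[0,0,40,0,0,0],[0,0,40,0,0,0],[0,0,40,0,0,0],[0,0,40,0,0,0],[0,0,40,0,0,0],[0,0,20,0,0,0],[0,0,0,0,0,0]]}}

```text
clock: 6.15
position: [0.4678, -0.1071, 0.1515]
tool_rot: [2.556, 1.555, 0.711]
force: [0.4, 0.8, -0.3]
grip_width: 0.0002
```

```bash
python3 - <<'E'
from ov import *
where()
cv2.imwrite("pics/w3.png",overlay("wrist","pics/w3.png",th=0))
a=overlay("scene","pics/s3.png",th=0); cv2.imwrite("pics/s3.png",cv2.resize(a[180:280,250:410],None,fx=4.6,fy=4.6))
a=overlay("side","pics/d3.png",th=0); cv2.imwrite("pics/d3.png",cv2.resize(a[130:275,280:400],None,fx=4,fy=4))
E
```

```text
t 6.15 own mm [  -1.3 -135.4  151.5] F own [ 0.2   0.91 -0.31] grip 0.0002 q [-0.17  0.45  0.36  2.08 -0.28  0.64  0.11]
```

View pics/w3.png

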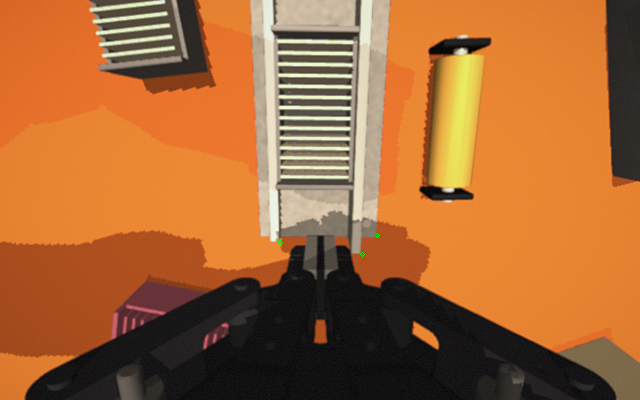

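View pics/s3.png

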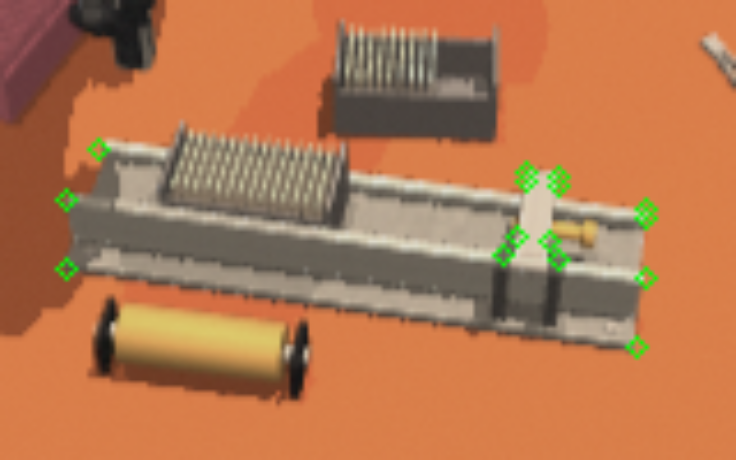

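View pics/d3.png

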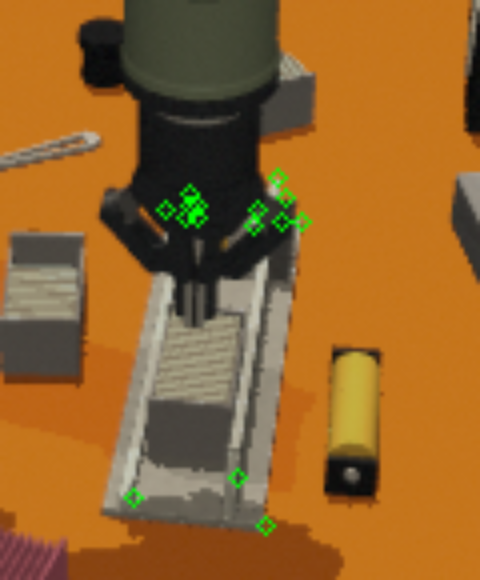

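```bash
python3 - <<'E'
from h import *
c_,s_=np.cos(p[2]),np.sin(p[2])
for uv in [(277,187),(353,188),(273,27),(357,27)]:
    d=(onplane("wrist",uv,.060)[0][:2]-p[:2])*1000; print(uv,np.round([c_*d[0]+s_*d[1],-s_*d[0]+c_*d[1]],1))
go((0,-155,33))
E
```

```text
(277, 187) [ -31.5 -116.3]
(353, 188) [  24.3 -116.7]
(273, 27) [-31.2 -10.6]
(357, 27) [ 23.1 -10. ]
clock 6.3 world target [ 0.4638 -0.1263  0.033 ] d world mm [  -5.2  -22.6 -118.3] d tool mm [ 1.18e+02 -1.00e-01  2.48e+01] rv [ 0.007 -0.014 -0.009]
```

>>> {"method": "jog_arm", "body": {"commands": [[10,-1,17,0.007,-0.014,-0.009],[30,0,2,0,0,0],[30,0,0,0,0,0],[20,0,0,0,0,0],[10,0,0,0,0,0],[8,0,0,0,0,0],[0,0,0,0,0,0],[0,0,0,0,0,0]]}}

```text
clock: 7.1
position: [0.4641, -0.1199, 0.0375]
tool_rot: [-0.532, 1.568, -2.372]
force: [0.5, -0.2, -0.3]
grip_width: 0.0001
```

```bash
python3 - <<'E'
from h import *
where();go((-3,-145,36))
cv2.imwrite("pics/w4.png",grab_frame("wrist")[:,:,::-1])
E
```

```text
t 7.1 own mm [  -1.4 -148.7   37.5] F own [ 0.58 -0.05 -0.25] grip 0.0001 q [-0.05  0.66  0.23  2.12 -0.37  0.4   0.22]
clock 7.1 world target [ 0.4636 -0.1159  0.036 ] d world mm [-0.5  4.  -1.5] d tool mm [ 1.5 -1.6 -3.7] rv [0.008 0.002 0.001]
```

View pics/w4.png

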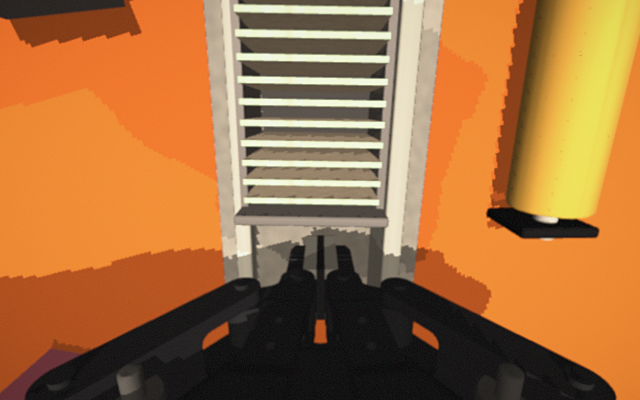

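>>> {"method": "jog_arm", "body": {"commands": [[1,-2,-6,0.008,0,0],[0,0,-6,0,0,0],[0,0,-6,0,0,0],[0,0,-6,0,0,0],[0,0,-7,0,0,0],[0,0,-7,0,0,0],[0,0,-7,0,0,0],[0,0,-7,0,0,0],[0,0,-7,0,0,0],[0,0,-7,0,0,0]]}}

```text
clock: 8.15
position: [0.4825, -0.0505, 0.0383]
tool_rot: [0.84, 1.568, -1.008]
force: [-1.1, -1.4, -1.1]
grip_width: 0.0002
```

```bash
python3 - <<'E'
from h import *
where();go((-3,-50,36))
E
```

```text
t 8.15 own mm [ -2.6 -76.9  38.3] F own [-0.69 -1.65 -1.13] grip 0.0002 q [-0.21  0.67  0.26  2.11 -0.4   0.41  0.09]
clock 8.15 world target [ 0.4895 -0.0245  0.036 ] d world mm [ 7.  26.  -2.3] d tool mm [  2.3  -0.4 -26.9] rv [-0.     0.002 -0.002]
```

>>> {"method": "jog_arm", "body": {"commands": [[1,0,-5,0,0,0],[1,0,-5,0,0,0],[0,0,-5,0,0,0],[0,0,-4,0,0,0],[0,0,-2,0,0,0],[0,0,-1,0,0,0],[0,0,0,0,0,0],[0,0,0,0,0,0]]}}

```text
clock: 8.95
position: [0.4893, -0.0275, 0.0363]
tool_rot: [0.859, 1.567, -0.989]
force: [-0.7, -2.7, 2.0]
grip_width: -0.0001
```

```bash
python3 - <<'E'
from ov import *
where()
a=overlay("scene","pics/s5.png",th=0); cv2.imwrite("pics/s5.png",cv2.resize(a[180:280,250:410],None,fx=4.6,fy=4.6))
cv2.imwrite("pics/w5.png",grab_frame("wrist")[:,:,::-1])
where()
E
```

```text
t 8.95 own mm [ -2.4 -52.9  36.3] F own [ 0.11 -2.8   1.99] grip -0.0001 q [-0.26  0.68  0.26  2.1  -0.41  0.41  0.05]
t 9.05 own mm [ -2.4 -52.9  36.3] F own [ 0.48 -2.34  2.3 ] grip 0.0001 q [-0.26  0.68  0.26  2.1  -0.41  0.41  0.05]
```

View pics/s5.png

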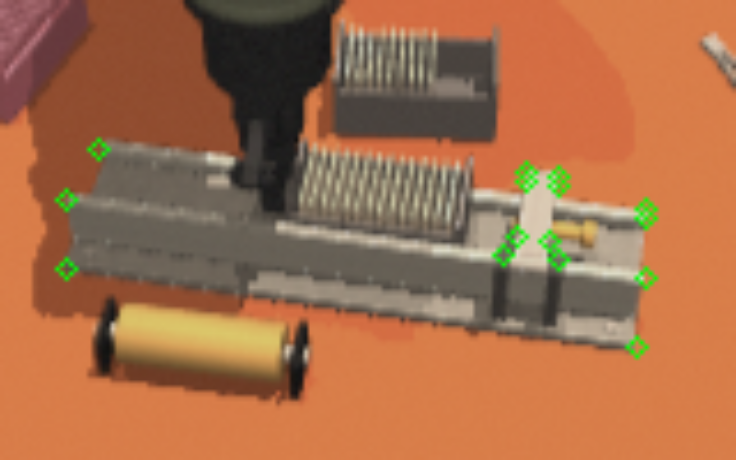

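View pics/w5.png

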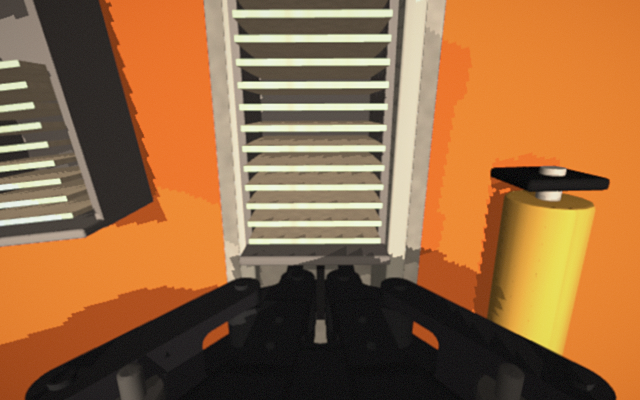

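>>> {"method": "jog_arm", "body": {"commands": [[0,0,-1,0,0,0],[0,0,-1,0,0,0],[0,0,-1,0,0,0],[0,0,-1,0,0,0],[0,0,-1,0,0,0],[0,0,-1,0,0,0]]}}

```text
clock: 9.65
position: [0.4909, -0.022, 0.0363]
tool_rot: [0.751, 1.567, -1.098]
force: [-0.7, -3.8, 1.4]
grip_width: 0.0
```

```bash
python3 - <<'E'
from h import *
where()
E
```

```text
t 9.65 own mm [ -2.4 -47.2  36.3] F own [ 0.4  -3.83  1.45] grip 0.0 q [-0.28  0.68  0.27  2.09 -0.41  0.41  0.04]
```

>>> {"method": "jog_arm", "body": {"commands": [[0,0,-0.3,0,0,0],[0,0,-0.3,0,0,0],[0,0,-0.3,0,0,0],[0,0,-0.3,0,0,0],[0,0,-0.3,0,0,0],[0,0,-0.3,0,0,0],[0,0,-0.3,0,0,0],[0,0,-0.3,0,0,0],[0,0,-0.3,0,0,0],[0,0,-0.3,0,0,0]]}}

```text
clock: 10.65
position: [0.4918, -0.0188, 0.0363]
tool_rot: [0.739, 1.567, -1.11]
force: [-1.0, -3.0, 2.4]
grip_width: -0.0003
```

```bash
python3 - <<'E'
from h import *
where()
E
```

```text
t 10.65 own mm [ -2.4 -43.9  36.3] F own [-0.18 -3.14  2.39] grip -0.0003 q [-0.28  0.68  0.27  2.09 -0.42  0.41  0.03]
```

>>> {"method": "jog_arm", "body": {"commands": [[0,0,-0.3,0,0,0],[0,0,-0.3,0,0,0],[0,0,-0.3,0,0,0],[0,0,-0.3,0,0,0],[0,0,-0.3,0,0,0],[0,0,-0.3,0,0,0],[0,0,-0.3,0,0,0],[0,0,-0.3,0,0,0],[0,0,-0.3,0,0,0],[0,0,-0.3,0,0,0],[0,0,-0.3,0,0,0],[0,0,-0.3,0,0,0]]}}

```text
clock: 11.85
position: [0.4929, -0.0151, 0.0363]
tool_rot: [0.749, 1.567, -1.1]
force: [-0.3, -3.1, 1.7]
grip_width: -0.0001
```

```bash
python3 - <<'E'
from h import *
where()
E
```

```text
t 11.85 own mm [ -2.4 -40.   36.3] F own [ 0.54 -3.1   1.73] grip -0.0001 q [-0.29  0.68  0.27  2.09 -0.42  0.42  0.03]
```

>>> {"method": "jog_arm", "body": {"commands": [[0,0,-0.3,0,0,0],[0,0,-0.3,0,0,0],[0,0,-0.3,0,0,0],[0,0,-0.3,0,0,0],[0,0,-0.3,0,0,0],[0,0,-0.3,0,0,0],[0,0,-0.3,0,0,0],[0,0,-0.3,0,0,0],[0,0,-0.3,0,0,0],[0,0,-0.3,0,0,0],[0,0,-0.3,0,0,0],[0,0,-0.3,0,0,0]]}}

```text
clock: 13.05
position: [0.4939, -0.0113, 0.0363]
tool_rot: [0.738, 1.567, -1.111]
force: [-0.4, -3.8, 2.2]
grip_width: -0.0002
```

```bash
python3 - <<'E'
from h import *
where()
E
```

```text
t 13.05 own mm [ -2.4 -36.1  36.3] F own [ 0.7  -3.79  2.16] grip -0.0002 q [-0.3   0.68  0.27  2.09 -0.42  0.42  0.02]
```

>>> {"method": "jog_arm", "body": {"commands": [[0,0,-0.3,0,0,0],[0,0,-0.3,0,0,0],[0,0,-0.3,0,0,0],[0,0,-0.3,0,0,0],[0,0,-0.3,0,0,0],[0,0,-0.3,0,0,0]]}}

```text
clock: 13.65
position: [0.4945, -0.0095, 0.0363]
tool_rot: [0.737, 1.567, -1.112]
force: [-0.6, -3.1, 2.3]
grip_width: 0.0002
```

>>> {"method": "jog_arm", "body": {"commands": [[0,0,-0.3,0,0,0],[0,0,-0.3,0,0,0],[0,0,-0.3,0,0,0],[0,0,-0.3,0,0,0],[0,0,-0.3,0,0,0],[0,0,-0.3,0,0,0]]}}

```text
clock: 14.25
position: [0.495, -0.0076, 0.0363]
tool_rot: [0.729, 1.567, -1.12]
force: [-0.4, -3.3, 1.9]
grip_width: -0.0002
```

```bash
python3 - <<'E'
from h import *
where()
im=grab_frame("scene");cv2.imwrite("pics/s6.png",cv2.resize(im[190:260,300:410,::-1],None,fx=6,fy=6,interpolation=cv2.INTER_CUBIC))
E
```

```text
t 14.25 own mm [ -2.4 -32.3  36.3] F own [ 0.52 -3.28  1.94] grip -0.0002 q [-0.31  0.69  0.27  2.09 -0.42  0.42  0.01]
```

View pics/s6.png

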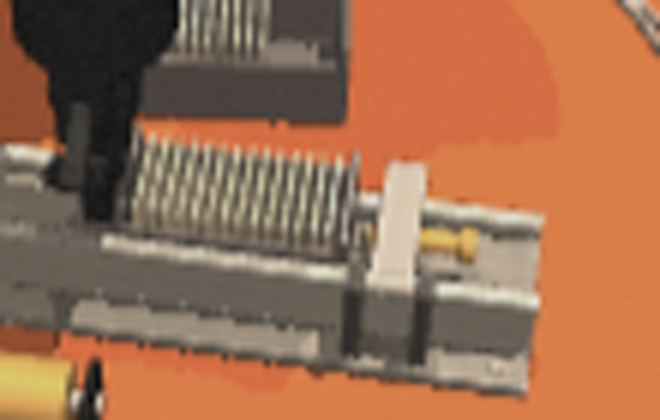

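The magazine's leading edge is at (355,200) and the screw tip at (368,235), just left of the flag. They're nearly touching, so I'll keep creeping.

>>> {"method": "jog_arm", "body": {"commands": [[0,0,-0.3,0,0,0],[0,0,-0.3,0,0,0],[0,0,-0.3,0,0,0],[0,0,-0.3,0,0,0]]}}

```text
clock: 14.7
position: [0.4954, -0.0063, 0.0363]
tool_rot: [0.73, 1.567, -1.119]
force: [-1.1, -3.6, 3.2]
grip_width: -0.0001
```

>>> {"method": "jog_arm", "body": {"commands": [[0,0,-0.3,0,0,0],[0,0,-0.3,0,0,0],[0,0,-0.3,0,0,0],[0,0,-0.3,0,0,0]]}}

```text
clock: 15.1
position: [0.4957, -0.0051, 0.0363]
tool_rot: [0.737, 1.567, -1.112]
force: [-0.9, -3.2, 2.6]
grip_width: -0.0002
```

>>> {"method": "jog_arm", "body": {"commands": [[0,0,-0.3,0,0,0],[0,0,-0.3,0,0,0],[0,0,-0.3,0,0,0]]}}

```text
clock: 15.4
position: [0.496, -0.0042, 0.0363]
tool_rot: [0.72, 1.567, -1.129]
force: [-0.6, -3.9, 2.1]
grip_width: -0.0003
```

>>> {"method": "jog_arm", "body": {"commands": [[0,0,-0.3,0,0,0],[0,0,-0.3,0,0,0],[0,0,-0.3,0,0,0]]}}

```text
clock: 15.7
position: [0.4963, -0.0032, 0.0363]
tool_rot: [0.737, 1.567, -1.112]
force: [-1.0, -4.2, 2.3]
grip_width: -0.0003
```

>>> {"method": "jog_arm", "body": {"commands": [[0,0,-0.3,0,0,0],[0,0,-0.3,0,0,0],[0,0,-0.3,0,0,0]]}}

```text
clock: 16.0
position: [0.4965, -0.0023, 0.0363]
tool_rot: [0.72, 1.567, -1.129]
force: [-1.1, -3.9, 1.8]
grip_width: 0.0002
```

>>> {"method": "jog_arm", "body": {"commands": [[0,0,-0.3,0,0,0],[0,0,-0.3,0,0,0],[0,0,-0.3,0,0,0]]}}

```text
clock: 16.3
position: [0.4968, -0.0014, 0.0363]
tool_rot: [0.731, 1.567, -1.118]
force: [-0.7, -4.3, 2.7]
grip_width: -0.0001
```

>>> {"method": "jog_arm", "body": {"commands": [[0,0,-0.3,0,0,0],[0,0,-0.3,0,0,0],[0,0,-0.3,0,0,0]]}}

```text
clock: 16.6
position: [0.4971, -0.0004, 0.0363]
tool_rot: [0.73, 1.567, -1.119]
force: [-1.5, -3.8, 2.6]
grip_width: 0.0
```

>>> {"method": "jog_arm", "body": {"commands": [[0,0,-0.3,0,0,0],[0,0,-0.3,0,0,0],[0,0,-0.3,0,0,0]]}}

```text
clock: 16.9
position: [0.4973, 0.0005, 0.0363]
tool_rot: [0.707, 1.567, -1.142]
force: [-0.0, -3.2, 3.6]
grip_width: 0.0001
```

```bash
python3 - <<'E'
from h import *
where()
im=grab_frame("scene");cv2.imwrite("pics/s7.png",cv2.resize(im[190:260,300:410,::-1],None,fx=6,fy=6,interpolation=cv2.INTER_CUBIC))
E
```

```text
t 16.9 own mm [ -2.4 -23.8  36.3] F own [ 0.84 -3.12  3.59] grip 0.0001 q [-0.33  0.69  0.27  2.08 -0.42  0.42 -0.  ]
```

View pics/s7.png

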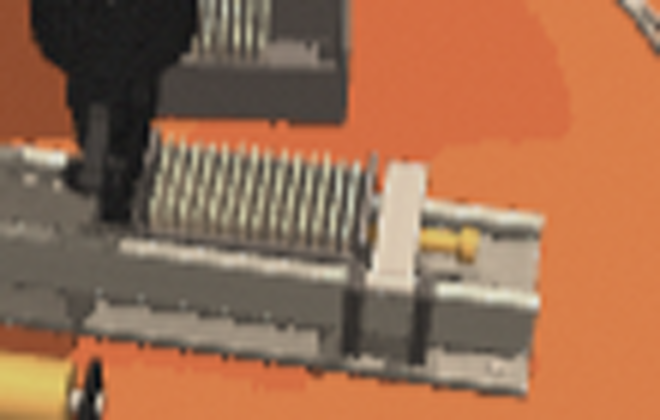

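>>> {"method": "jog_arm", "body": {"commands": [[0,0,-0.3,0,0,0],[0,0,-0.3,0,0,0],[0,0,-0.3,0,0,0]]}}

```text
clock: 17.25
position: [0.4974, 0.001, 0.0363]
tool_rot: [0.633, 1.567, -1.217]
force: [-2.3, -6.5, 3.3]
grip_width: -0.0002
```

>>> {"method": "jog_arm", "body": {"commands": [[0,0,-0.3,0,0,0],[0,0,-0.3,0,0,0]]}}

```text
clock: 17.45
position: [0.4974, 0.001, 0.0363]
tool_rot: [0.537, 1.566, -1.313]
force: [-0.7, -5.6, 3.4]
grip_width: 0.0002
```

Contact: the arm has stopped moving at own y ≈ -23.3. Now I'll raise the press force carefully.

>>> {"method": "jog_arm", "body": {"commands": [[0,0,-0.42,0,0,0],[0,0,-0.42,0,0,0]]}}

```text
clock: 17.65
position: [0.4974, 0.001, 0.0363]
tool_rot: [0.451, 1.565, -1.4]
force: [-1.7, -6.3, 3.7]
grip_width: 0.0
```

```bash
python3 - <<'E'
from h import *
where()
E
```

```text
t 17.65 own mm [ -2.4 -23.4  36.3] F own [ 0.05 -6.53  3.67] grip 0.0 q [-0.33  0.69  0.28  2.08 -0.42  0.43 -0.01]
```

>>> {"method": "jog_arm", "body": {"commands": [[0,0,-0.6,0,0,0],[0,0,-0.6,0,0,0]]}}

```text
clock: 17.85
position: [0.4974, 0.001, 0.0363]
tool_rot: [0.362, 1.564, -1.49]
force: [-1.7, -8.7, 4.0]
grip_width: 0.0
```

```bash
python3 - <<'E'
from h import *
where()
E
```

```text
t 17.85 own mm [ -2.4 -23.4  36.3] F own [ 0.79 -8.84  3.98] grip 0.0 q [-0.33  0.69  0.28  2.08 -0.42  0.43 -0.01]
```

>>> {"method": "jog_arm", "body": {"commands": [[0,0,-0.7,0,0,0],[0,0,-0.7,0,0,0],[0,0,-0.7,0,0,0]]}}

```text
clock: 18.15
position: [0.4974, 0.0009, 0.0363]
tool_rot: [0.248, 1.562, -1.606]
force: [-2.2, -7.8, 4.5]
grip_width: 0.0003
```

```bash
python3 - <<'E'
from h import *
where()
E
```

```text
t 18.15 own mm [ -2.4 -23.4  36.3] F own [ 0.07 -8.12  4.48] grip 0.0003 q [-0.34  0.69  0.28  2.08 -0.42  0.43 -0.01]
```

```bash
python3 - <<'E'
from h import *
c,s=np.cos(p[2]),np.sin(p[2]);L=[]
for i in range(8):
    grab_frame("scene");F=observe()['force'];L.append([c*F[0]+s*F[1],-s*F[0]+c*F[1],F[2]])
print(np.round(L,1).tolist(),np.mean(L,0));where()
E
```

```text
[[0.1, -9.2, 4.4], [0.7, -8.7, 3.5], [-0.5, -7.8, 4.7], [0.5, -9.0, 4.4], [-0.9, -9.0, 3.8], [-0.7, -9.4, 4.4], [0.4, -7.6, 4.4], [-0.1, -8.1, 3.4]] [-0.08128617 -8.60758866  4.12961015]
t 18.55 own mm [ -2.4 -23.4  36.3] F own [-0.14 -8.15  3.42] grip 0.0 q [-0.34  0.69  0.28  2.08 -0.42  0.43 -0.01]
```

>>> {"method": "jog_arm", "body": {"commands": [[0,0,-0.84,0,0,0]]}}

```text
clock: 18.65
position: [0.4974, 0.001, 0.0363]
tool_rot: [0.221, 1.561, -1.634]
force: [-2.8, -10.0, 3.2]
grip_width: 0.0001
```

```bash
cat > hold.py <<'E'
from h import *
import sys
c,s=np.cos(p[2]),np.sin(p[2]);L=[]
for i in range(int(sys.argv[1])):
    grab_frame("scene");F=observe()['force'];L.append([c*F[0]+s*F[1],-s*F[0]+c*F[1],F[2]])
print(np.round(L,1)[:,1].tolist(),np.mean(L,0));where()
E
python3 hold.py 8
```

```text
[-9.4, -10.1, -8.9, -9.2, -9.5, -9.4, -9.7, -9.1] [ 0.03103845 -9.41805781  4.45142453]
t 19.05 own mm [ -2.5 -23.4  36.3] F own [ 0.18 -9.1   4.63] grip 0.0 q [-0.34  0.69  0.28  2.08 -0.42  0.43 -0.01]
```

>>> {"method": "jog_arm", "body": {"commands": [[0,0,-0.96,0,0,0]]}}

```text
clock: 19.15
position: [0.4973, 0.001, 0.0363]
tool_rot: [0.188, 1.561, -1.668]
force: [-3.2, -11.0, 4.5]
grip_width: 0.0002
```

```bash
python3 hold.py 8
```

```text
[-10.3, -9.6, -11.3, -10.9, -9.5, -10.8, -10.6, -10.2] [ -0.20879939 -10.38633819   4.4323996 ]
t 19.55 own mm [ -2.4 -23.4  36.4] F own [  0.84 -10.16   3.91] grip 0.0002 q [-0.34  0.69  0.29  2.08 -0.42  0.43 -0.01]
```

Steady at about 10.4 N at the wrist. Taking off roughly 3 N of sliding friction leaves about 7–8 N at the screw. I'll hold it here for over a second.

```bash
python3 hold.py 30
```

```text
[-10.5, -10.8, -10.2, -11.0, -10.3, -10.7, -11.3, -10.3, -10.0, -10.3, -10.3, -10.5, -10.6, -9.8, -10.5, -10.1, -10.6, -10.2, -9.7, -9.8, -10.3, -10.9, -9.4, -10.4, -9.3, -10.3, -10.2, -9.9, -10.5, -9.8] [  0.0610176  -10.28216068   4.74575212]
t 21.05 own mm [ -2.4 -23.4  36.3] F own [-0.24 -9.81  4.36] grip -0.0003 q [-0.34  0.69  0.29  2.08 -0.42  0.43 -0.01]
```

>>> {"method": "jog_arm", "body": {"commands": [[0,0,1,0,0,0],[0,0,3,0,0,0],[0,0,8,0,0,0],[0,0,10,0,0,0],[0,0,0,0,0,0]]}}

```text
clock: 21.55
position: [0.4908, -0.0207, 0.0364]
tool_rot: [0.181, 1.562, -1.674]
force: [0.8, -0.3, -0.8]
grip_width: 0.0003
```

```bash
python3 hold.py 12
```

```text
[-0.2, -0.9, -0.7, 0.4, -0.0, 0.5, 0.8, -0.3, -0.5, -1.1, 0.4, 0.0] [-0.11863844 -0.12247748 -0.04890184]
t 22.15 own mm [ -2.9 -44.3  36.3] F own [-0.21  0.02 -0.35] grip -0.0 q [-0.29  0.68  0.28  2.09 -0.41  0.42  0.02]
```

Free bias is about 0. Sliding friction of 3–4 N leaves only about 6.5 N at the screw, which is close to the 6 N limit. I'll press once more, a little firmer and without the downward drag.

```bash
python3 - <<'E'
from h import *
go((-2.5,-26,36.5))
im=grab_frame("scene");cv2.imwrite("pics/s8.png",cv2.resize(im[190:260,300:410,::-1],None,fx=6,fy=6,interpolation=cv2.INTER_CUBIC))
E
```

```text
clock 22.15 world target [ 0.4966 -0.0016  0.0365] d world mm [ 5.3 17.5  0.2] d tool mm [ -0.4   0.3 -18.3] rv [-0.005  0.009 -0.002]
```

View pics/s8.png

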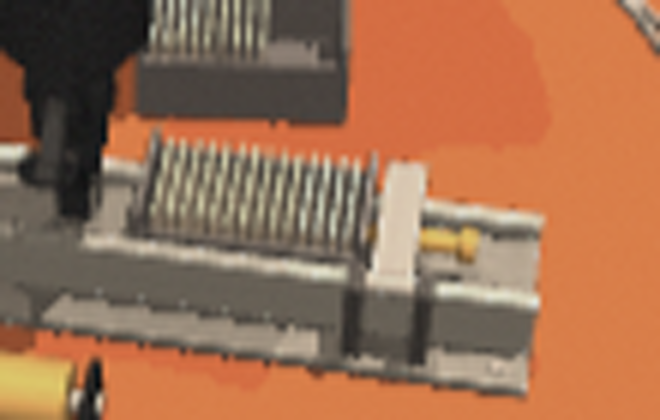

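The magazine stays against the screw, with its leading edge at (375,195) and the screw at (372,235). The finger is clear of it. Approaching again.

>>> {"method": "jog_arm", "body": {"commands": [[0,0,-5,-0.005,0.009,0],[0,0,-5,0,0,0],[0,0,-4,0,0,0],[0,0,-2,0,0,0],[0,0,-1,0,0,0],[0,0,0,0,0,0]]}}

```text
clock: 22.8
position: [0.4964, -0.0007, 0.0362]
tool_rot: [2.245, 1.569, 0.399]
force: [-0.9, 0.3, 1.0]
grip_width: 0.0001
```

```bash
python3 hold.py 2
```

```text
[0.4, -0.2] [-0.1580759   0.13528377  0.18304898]
t 22.9 own mm [ -2.9 -25.5  36.2] F own [-0.01 -0.15  0.24] grip -0.0002 q [-0.32  0.69  0.27  2.08 -0.42  0.42  0.01]
```

>>> {"method": "jog_arm", "body": {"commands": [[0,0,-0.4,0,0,0],[0,0,-0.4,0,0,0],[0,0,-0.3,0,0,0],[0,0,-0.3,0,0,0],[0,0,-0.3,0,0,0],[0,0,-0.3,0,0,0],[0,0,-0.3,0,0,0]]}}

```text
clock: 23.6
position: [0.4969, 0.001, 0.0363]
tool_rot: [2.184, 1.569, 0.336]
force: [-0.2, 0.4, 0.3]
grip_width: -0.0002
```

```bash
python3 hold.py 3
```

```text
[0.2, -0.3, -0.2] [ 0.1733443  -0.11435293 -0.41417692]
t 23.75 own mm [ -2.8 -23.5  36.3] F own [-0.44 -0.23 -1.31] grip 0.0003 q [-0.32  0.69  0.27  2.08 -0.42  0.42  0.  ]
```

>>> {"method": "jog_arm", "body": {"commands": [[0,0,-0.3,0,0,0],[0,0,-0.3,0,0,0],[0,0,-0.3,0,0,0]]}}

```text
clock: 24.05
position: [0.497, 0.0011, 0.0363]
tool_rot: [1.786, 1.569, -0.063]
force: [-0.7, -2.3, 0.6]
grip_width: 0.0
```

```bash
python3 hold.py 3
```

```text
[-4.3, -3.5, -3.3] [ 0.34197166 -3.72268949  1.29645701]
t 24.2 own mm [ -2.9 -23.3  36.3] F own [ 0.68 -3.33  1.82] grip -0.0001 q [-0.32  0.69  0.27  2.08 -0.42  0.42  0.  ]
```

>>> {"method": "jog_arm", "body": {"commands": [[0,0,-0.6,0,0,0],[-0.15,0,-0.85,0,0,0]]}}

```text
clock: 24.4
position: [0.4969, 0.0013, 0.0363]
tool_rot: [0.921, 1.569, -0.928]
force: [-2.2, -8.2, 0.3]
grip_width: 0.0002
```

```bash
python3 hold.py 5
```

```text
[-7.6, -8.0, -7.5, -8.0, -7.9] [ 0.38362139 -7.81932889  0.16769422]
t 24.65 own mm [ -3.  -23.2  36.3] F own [ 0.29 -7.9   0.23] grip -0.0001 q [-0.32  0.69  0.27  2.08 -0.42  0.43 -0.  ]
```

>>> {"method": "jog_arm", "body": {"commands": [[-0.15,0,-1.05,0,0,0]]}}

```text
clock: 24.75
position: [0.4968, 0.0013, 0.0364]
tool_rot: [0.404, 1.569, -1.447]
force: [-2.8, -10.0, -0.4]
grip_width: 0.0001
```

```bash
python3 hold.py 5
```

```text
[-9.4, -9.8, -8.9, -9.3, -9.0] [-0.3761372  -9.27758826  0.18850903]
t 25.0 own mm [ -3.2 -23.1  36.3] F own [ 0.   -8.97  0.11] grip -0.0007 q [-0.33  0.69  0.27  2.08 -0.42  0.43 -0.  ]
```

>>> {"method": "jog_arm", "body": {"commands": [[-0.1,0,-1.2,0,0,0]]}}

```text
clock: 25.1
position: [0.4966, 0.0014, 0.0363]
tool_rot: [0.172, 1.567, -1.679]
force: [-3.6, -10.0, 0.5]
grip_width: 0.0001
```

```bash
python3 hold.py 30
```

```text
[-10.1, -10.4, -9.4, -10.4, -10.8, -9.8, -10.1, -10.4, -10.4, -9.9, -10.0, -10.0, -10.5, -10.0, -11.0, -9.3, -9.7, -10.4, -10.0, -9.9, -10.5, -11.1, -10.7, -9.8, -10.6, -10.6, -10.2, -10.5, -10.2, -10.7] [ 8.46407612e-04 -1.02524153e+01  5.45792766e-01]
t 26.6 own mm [ -3.3 -23.2  36.4] F own [ -0.31 -10.68   0.88] grip -0.0001 q [-0.33  0.69  0.28  2.08 -0.42  0.43 -0.01]
```

A steady 10.25 N held for 1.5 s with hardly any vertical load, so about 7.5–8.5 N at the screw. Releasing and retreating.

>>> {"method": "jog_arm", "body": {"commands": [[0,0,1,0,0,0],[0,0,3,0,0,0],[0,0,8,0,0,0],[0,0,15,0,0,0],[-5,0,5,0,0,0],[-25,0,0,0,0,0],[-30,0,10,0,0,0],[-30,0,20,0,0,0],[-20,0,30,0,0,0],[-10,0,30,0,0,0],[0,0,20,0,0,0],[0,0,0,0,0,0],[0,0,0,0,0,0]]}}

```text
clock: 27.9
position: [0.4561, -0.1396, 0.1645]
tool_rot: [1.533, 1.568, -0.317]
force: [-0.1, -0.0, 0.2]
grip_width: -0.0005
```

```bash
python3 - <<'E'
from h import *
where()
cv2.imwrite("pics/s9.png",grab_frame("scene")[:,:,::-1])
im=grab_frame("scene");cv2.imwrite("pics/s9c.png",cv2.resize(im[190:260,300:410,::-1],None,fx=6,fy=6,interpolation=cv2.INTER_CUBIC))
cv2.imwrite("pics/w9.png",grab_frame("wrist")[:,:,::-1])
E
```

```text
t 27.9 own mm [  -3.8 -169.8  164.5] F own [-0.1  -0.07  0.22] grip -0.0005 q [-0.15  0.44  0.42  2.07 -0.28  0.68  0.17]
```

View pics/s9.png

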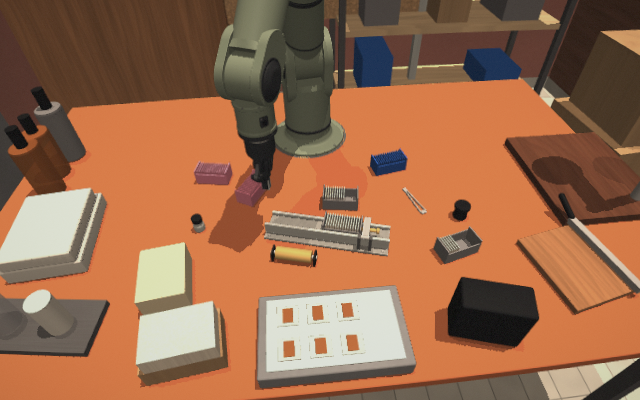

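View pics/s9c.png

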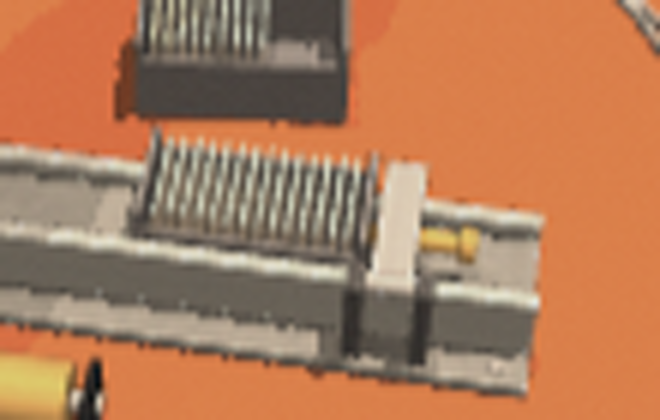

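View pics/w9.png

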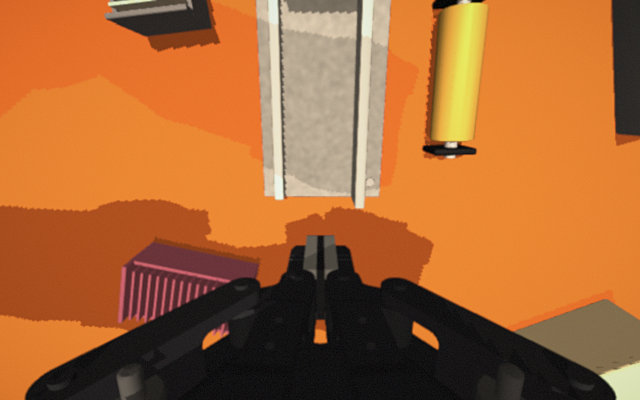

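The flag is level and the magazine is home: its leading edge is at (375,195) in the crop, unchanged. All the bystanders are where they were and the gripper is clear. Handing in.

```bash
python3 -c "
from workcell import bot
print(bot.job_done())"
```

```text
the job is handed in; nothing more can be done
None
```

The stop flag is folded down, and the magazine sits home against the adjusting screw. I handed the job in at about 28 s with the gripper clear.

- **Flag:** I pushed it over from behind and pressed it onto its hard stop. The wrist force reached about 57 N for a moment there, through the fingertips. That is under the 120 N wrist limit. The 40 N limit is stated for the arm and gripper body, and I could not check whether it also covers the fingertips.
- **Magazine:** I slid it about 105 mm until it met the screw. It stopped at the same place on both presses.
- **Press:** I pressed twice and let go each time. Both held about 10.3 N at the wrist for at least 1.5 s. I pressed a second time because the first left only about 6.5 N at the screw after friction and carried a downward load of about 4.5 N.
- **Force at the screw:** This is an estimate, not a measurement. Sliding friction read about 3–4 N, so on the second press, with little downward load, the screw saw roughly 7–8.5 N. It cannot have exceeded the wrist force.
- **Last checks:** With the gripper clear of everything, the force reading is about 0. The final pictures show the flag level, the magazine still touching the screw, and the bystanders apparently where they were. I compared the bystanders by eye only.

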